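Clamp an angle bracket in the drilling fixture

ROBOT

A 6-joint arm with a two-finger parallel gripper is mounted at the origin on the work surface. World frame = base frame: x ahead of the robot, y to its left, z up, the work surface at z = 0. Lengths are in mm, angles in rad, forces in N, time in s.
With the tool pointing down it reaches from about 275 to 825 mm from the base axis. Payload 4.9 kg.
Tool frame: the origin (TCP) lies at the very end of the fingers, on their centre line; the grasp point (between the pads) lies 19 mm behind it; z points along the fingers, y is the direction in which the jaws open and shut (so a half turn about z gives the same grasp; the last joint's range is limited). The gripper opens to 85 mm and grips with 20 to 120 N. Pads are 22 mm wide; open, the fingers measure 114 mm over their backs; the gripper's body (76 mm by 85 mm) begins 54 mm behind the grasp point. The pads swing forward as they close: fully open they stand 13 mm farther back than shut.
Start: joints at [-1.267, 0.326, -0.193, 1.052, 0, 1.437], TCP at [233.185, -498.14, 231.281] pointing down, gripper open.
Joint ranges: [-2.65, 2.65], [-0.97, 1.79], [-1.3, 1.35], [-1.93, 2.1], [-1.47, 1.37], [-3.14, 3.14]. Speed limits (rad/s): [2.57, 2.57, 3.14, 3.14, 3.14, 3.14].

INTERFACE

Orientations are given as [roll, pitch, yaw] about the fixed x, y, z axes, in that order (R = Rz(yaw) Ry(pitch) Rx(roll)).
In Python, from bench import bot, solve_ik, imaging gives the robot as it stands. Calls block until the motion is done:
- bot.move_ptp(position, orientation): joint-space move of the TCP to a pose.
- bot.movel(position, rot=None, max_speed=150, threshold=None): straight line of the TCP; rot=None keeps the orientation; max_speed is the mean speed in mm/s. With threshold (N) it stops when the force on the tool has changed by that much, and returns True; else False.
- bot.move_j(angles): joint-space move.
- bot.grip(opening, effort=None): opening from 0.0 (shut) to 1.0 (fully open); effort is the grip in N (None keeps the last); returns when the fingers have stopped.
- bot.dwell(seconds).
- solve_ik(position, orientation): joint angles nearest the present ones, or None.
- bot.get_state(): the state.
- imaging.capture(name): name is "side" or "top"; returns the picture (480x640x3 uint8, blue, green, red); there is no depth.
- imaging.camera_model(name): a dict with "K" (3x3 intrinsics, pixels), "position" and "rotation" of the camera in the world. Camera axes: x right, y up, looking along -z (the intrinsics and any distortion apply to the point x, -y, -z); pixel columns grow to the right and rows downward; lengths in mm; the calibration is good to about 2 mm. A picture is of the moment at which its call begins. camera_model takes no time and is no camera call.
A pose or a line that the arm cannot do raises bot.IKError and nothing moves.
- bot.sign_off(): hands the job in, once; it reports no verdict.
The state is a dict: "t": time; "qpos": joint angles; "joint_velocities": joint speeds; "effort": joint torques, N m; "tcp_pos": TCP position; "orientation": TCP orientation; "contact_force": force on the tool from outside, world axes, zero at the start; "wrist_torque": the same for the moment, N m; "opening": opening from 0.0 (shut) to 1.0 (fully open).
Only numpy, scipy, OpenCV 4.12 (cv2) and the standard library are available. Lean on these libraries where they do the work, as an engineer would, in place of code of your own. Each camera call takes 0.05 s, during which the arm holds its last target.

TASK

Get the aluminium angle bracket ready for drilling: with the fingertips, push it along between the guide rails of the fixture until it sits fully home against the end stop, and then push the upright handle of the toggle clamp over, away from the bracket, past its dead point until it snaps down into lock with the pad pressing on the bracket. Only push, do not lift the bracket; leave the other things on the bench where they stand, and end clear of everything.

Things in the scene. Friction and masses are not known exactly. Their poses are not given: they have to be found in the camera images.
- fixture: Fixture bolted to the bench: grey bed plate 260x110x20 mm (x -150 to 110, y -55 to 55) with two dark guide rails, dark end stop and toggle clamp. Origin: bench height, mid-line, below the stop's front face. x axis: the way the bracket is pushed, toward stop and clamp; z up. Rails: inner faces y = +-30.5, x -140 to -5, top z 30. Stop: front face x = 0, top z 42. Clamp cheeks: x 8 to 78, |y| < 24, top z 82.
- bracket: Loose L-shaped aluminium bracket, 0.2 kg, between the rails, 15 to 45 mm short of the stop, x axis along the fixture's. Foot plate 80 (x) x 58 (y) x 12 mm; upright flange 12 mm thick at its rear end, rising 50 mm above the underside; push on the flange's outer face, x = -40 mm. Origin: centre of the underside, 20 mm above the bench. Home, it is at x = -40 mm of the fixture. Slides with 1 to 2 N.
- handle (a joint): Clamp handle angle (rad). 0: open, nearly upright, leaning 0.15 rad back over the bracket; grows as it is pushed over toward the fixture's +x (angle from vertical = value - 0.15); 1.72: level, pointing to +x, locked. A spring drives it back to 0 below the dead point at about 1.1 and on to 1.72 beyond it. Push at the grip point: about 7 N until 0.3 rad before the dead point, then falling to nothing.
- handle_pivot (a point): The handle's pivot, at x = 45, y = 0, z = 70 mm of the fixture, between the clamp cheeks; the handle turns about the fixture's y axis.
- handle_grip (a point): Point on the centre line of the handle's round black grip, 105 mm from the pivot. The handle is straight; the grip is 24 mm in diameter, from 58 to 130 mm from the pivot. Open, its end is about 200 mm above the bench. Push on the side that faces the bracket.
- clamp_bar: Steel clamp bar 72 mm long, 14 wide, with a sprung 19 mm rubber pad at its end; origin at its pivot, x = 20, z = 65 mm of the fixture. Geared to the handle. Open, it stands upright in front of the handle, up to 135 mm above the bench, the pad reaching to x = -25 mm, 115 mm high; as the handle goes over it swings down toward -x and the pad lands on the bracket's foot plate, 35 mm before the stop.
- socket: Bystander: steel wrench socket standing on its end, 30 mm across, 38 mm high; origin at the centre of its underside.
- tin: Bystander: round tin, 66 mm across, 55 mm high; origin at the centre of its underside.
- spanner: Bystander: steel spanner lying flat, 160 mm long along its x axis.
- spray: Bystander: spray can, 52 mm across, 140 mm high; origin at the centre of its underside.

How it is judged:
By the outcome, as a careful person would: the job done as asked, in the order asked, and still so for the second after the job is handed in, with the robot touching nothing.
It also fails if it takes over 48 s, if anything falls off the work surface, if the arm or the gripper's body presses on something with over 40 N, if the wrist force passes 120 N, or if a joint passes its speed limit or range.

## Working session

There is one attempt and no reset: what is moved stays moved. The work goes in short steps, each a Python script; the robot and the scene stay as the last script left them, time stands still between calls to the robot, and variables do not carry over. Pictures are saved under pics/ and viewed, and the job is handed in when it is done.

```bash
mkdir -p pics; ls
python3 - <<'E'
from bench import bot, imaging
import cv2
s=bot.get_state();print(s['t'],s['tcp_pos'],s['orientation'])
for n in("side","top"):
    cv2.imwrite(f"pics/{n}0.png",imaging.capture(n)); print(imaging.camera_model(n))
E
```

```text
pics
0.0 [ 232.9940603  -497.52470102  230.47692884] [-3.13978994e+00 -2.48516848e-04  4.37779332e-01]
{'K': array([[544.78441248,   0.        , 327.02498103],
       [  0.        , 544.78441248, 234.50869692],
       [  0.        ,   0.        ,   1.        ]]), 'position': array([298.61376479, 392.4217706 , 719.52013537]), 'rotation': array([ 0.74795915, -0.01867302, -2.61637661])}
{'K': array([[555.53928873,   0.        , 323.9460452 ],
       [  0.        , 555.53928873, 231.55611596],
       [  0.        ,   0.        ,   1.        ]]), 'position': array([505.80965333, -74.68425334, 865.1890737 ]), 'rotation': array([ 0.08362679,  0.00711314, -1.59433429])}
```

View pics/side0.png

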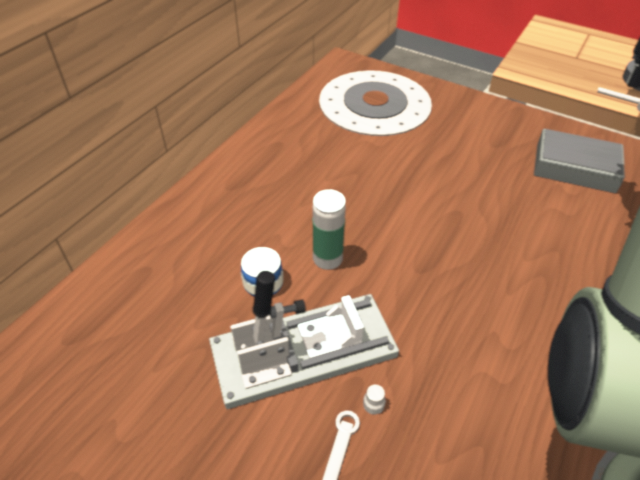

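View pics/top0.png

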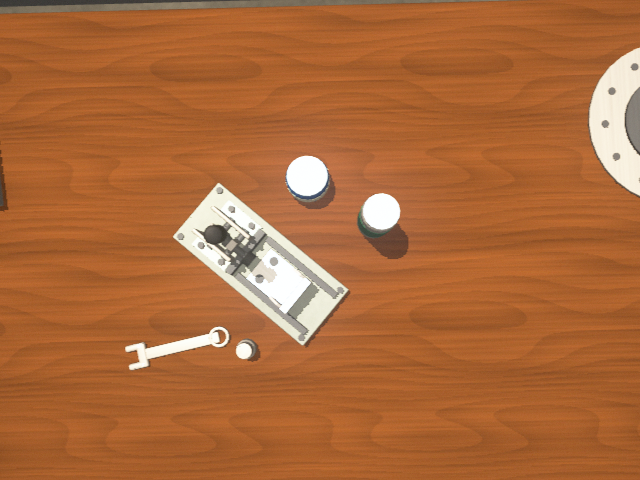

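```bash
cat > h.py <<'E'
import numpy as np, cv2
from scipy.spatial.transform import Rotation as R
from bench import imaging
def cam(n):
    m=imaging.camera_model(n); return m['K'],m['position'],R.from_euler('xyz',m['rotation']).as_matrix()
def ray(n,px):
    K,p,Rm=cam(n); d=np.linalg.inv(K)@np.array([px[0],px[1],1.]); return p,Rm@np.array([d[0],-d[1],-d[2]])
def onplane(n,px,z):
    p,d=ray(n,px); return p+d*(z-p[2])/d[2]
def proj(n,X):
    K,p,Rm=cam(n); c=Rm.T@(np.asarray(X,float)-p); u=K@np.array([c[0],-c[1],-c[2]]); return u[:2]/u[2]
E
python3 - <<'E'
from h import *
im=cv2.imread('pics/top0.png'); hsv=cv2.cvtColor(im,cv2.COLOR_BGR2HSV)
m=((hsv[...,1]<110)).astype(np.uint8)*255
m=cv2.morphologyEx(m,cv2.MORPH_CLOSE,np.ones((7,7)))
m=cv2.morphologyEx(m,cv2.MORPH_OPEN,np.ones((3,3)))
cs,_=cv2.findContours(m,cv2.RETR_EXTERNAL,cv2.CHAIN_APPROX_NONE)
for c in cs:
    if cv2.contourArea(c)<150: continue
    r=cv2.minAreaRect(c); print(cv2.contourArea(c),np.round(r[0]),np.round(r[1]),r[2])
    if 9000<cv2.contourArea(c)<20000:
        b=cv2.boxPoints(r); 
        P=np.array([onplane('top',q,20) for q in b]); print(b,P)
        print([np.linalg.norm(P[i]-P[(i+1)%4]) for i in range(4)], P.mean(0))
v=cv2.resize(im[170:360,120:400],None,fx=2.8,fy=2.8,interpolation=cv2.INTER_CUBIC); cv2.imwrite('pics/topz.png',v)
im=cv2.imread('pics/side0.png'); v=cv2.resize(im[240:420,190:420],None,fx=3.3,fy=3.3,interpolation=cv2.INTER_CUBIC); cv2.imwrite('pics/sidez.png',v)
E
```

```text
312.5 [246. 348.] [19. 20.] 90.0
1364.5 [178. 347.] [ 25. 105.] 77.47119140625
1435.0 [378. 215.] [38. 47.] 45.0
12203.5 [260. 263.] [171.  73.] 39.80556869506836
[[171.44263 236.86888]
 [218.32788 180.60657]
 [349.54102 289.9508 ]
 [302.65576 346.21313]] [[ 574.25748305  162.8944025    20.        ]
 [ 659.45708446   90.48671182   20.        ]
 [ 487.21209363 -106.96784432   20.        ]
 [ 404.87152857  -34.3236058    20.        ]]
[np.float64(111.81165301531888), np.float64(262.0241183656101), np.float64(109.80507294652696), np.float64(259.97412250754485)] [531.44954743  28.02241605  20.        ]
1778.5 [309. 181.] [53. 45.] 58.392494201660156
5451.5 [614. 122.] [148.  51.] 90.0
3065.0 [234.   6.] [ 13. 468.] 90.0
```

View pics/topz.png

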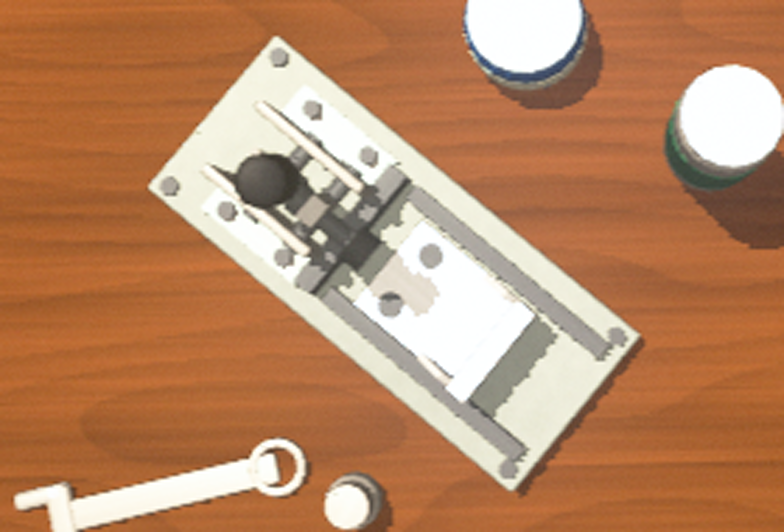

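View pics/sidez.png

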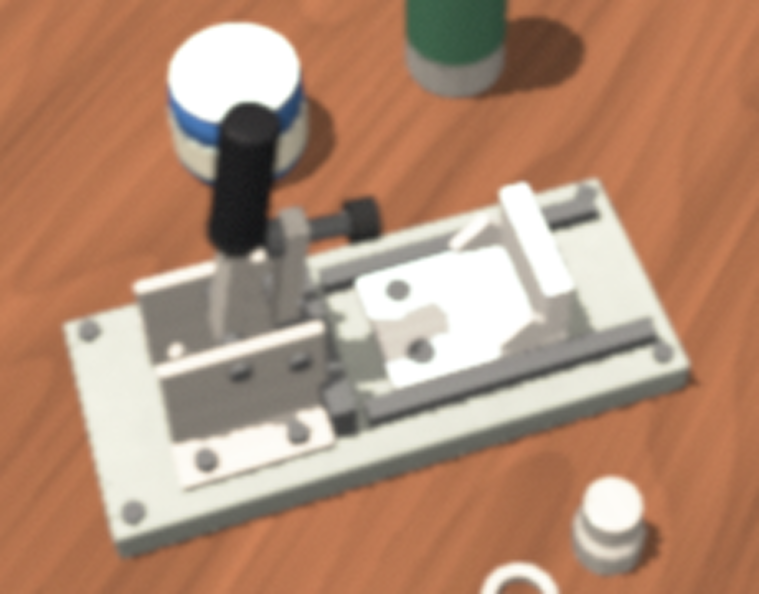

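Run:
```python
from h import *
px=[(218.9,182.9),(173.2,236.8),(303.9,346.1),(348.9,290)]
P=np.array([onplane('top',q,20) for q in px])[:,:2]
L=np.array([[110,-55],[110,55],[-150,55],[-150,-55]],float)
H,_=cv2.estimateAffinePartial2D(L,P); 
yaw=np.arctan2(H[1,0],H[0,0]); sc=np.hypot(H[1,0],H[0,0]); o=H[:,2]
print(yaw,sc,o, np.abs(L@H[:,:2].T+o-P).max())
def W(l): c,s=np.cos(yaw),np.sin(yaw); return np.array([o[0]+c*l[0]-s*l[1],o[1]+s*l[0]+c*l[1],l[2]])
def F(w): d=w[:2]-o; c,s=np.cos(yaw),np.sin(yaw); return np.array([c*d[0]+s*d[1],-s*d[0]+c*d[1],w[2]])
im=cv2.imread('pics/side0.png')
pts={'c1':(110,-55,20),'c2':(110,55,20),'c3':(-150,55,20),'c4':(-150,-55,20),'grip end':(45-130*np.sin(.15),0,70+130*np.cos(.15)),'ck':(8,24,82),'ck2':(78,24,82)}
for k,l in pts.items():
    u=proj('side',W(l)); print(k,u); cv2.circle(im,tuple(int(round(x*8)) for x in u),16,(0,0,255),-1,cv2.LINE_AA,3)
cv2.imwrite('pics/sideo.png',cv2.resize(im[240:420,190:420],None,fx=3.3,fy=3.3))
# flange top: topz px corners at z=70 : (536,318),(462,402) outer edge lower right
for q in [(536,316),(464,404),(447,392)]:
    print('flange',F(onplane('top',(120+q[0]/2.8,170+q[1]/2.8),70)))
for q in [(518,186),(555,294),(574,288),(530,183)]:
    print('flangeS',F(onplane('side',(190+q[0]/3.3,240+q[1]/3.3),70)))
print('grip end', F(onplane('top',(120+265/2.8,170+182/2.8),199)), 'spray',F(onplane('top',(380,211),140)),'tin',F(onplane('top',(307.5,178),55)),'socket',F(onplane('top',(244.5,351),38)))
```

```text
Traceback (most recent call last):
cv2.error: OpenCV(4.12.0) /io/opencv/modules/calib3d/src/ptsetreg.cpp:1108: error: (-215:Assertion failed) count >= 0 && to.checkVector(2) == count in function 'estimateAffinePartial2D'
```

```bash
cat >> h.py <<'E'
px=[(218.9,182.9),(173.2,236.8),(303.9,346.1),(348.9,290)]
P=np.ascontiguousarray(np.array([onplane('top',q,20) for q in px])[:,:2])
L=np.array([[110,-55],[110,55],[-150,55],[-150,-55]],float)
H,_=cv2.estimateAffinePartial2D(L,P,ransacReprojThreshold=10)
yaw=np.arctan2(H[1,0],H[0,0]); sc=np.hypot(H[1,0],H[0,0]); o=P.mean(0)+20*np.array([np.cos(yaw),np.sin(yaw)])
def W(l): c,s=np.cos(yaw),np.sin(yaw); return np.array([o[0]+c*l[0]-s*l[1],o[1]+s*l[0]+c*l[1],l[2]])
def F(w): d=w[:2]-o; c,s=np.cos(yaw),np.sin(yaw); return np.round(np.array([c*d[0]+s*d[1],-s*d[0]+c*d[1],w[2]]),1)
E
python3 - <<'E'
from h import *
print(yaw,sc,o, P, [F(np.r_[p,20]) for p in P])
im=cv2.imread('pics/side0.png')
pts={'c1':(110,-55,20),'c2':(110,55,20),'c3':(-150,55,20),'c4':(-150,-55,20),'grip end':(45-130*np.sin(.15),0,70+130*np.cos(.15)),'ck':(8,24,82),'ck2':(78,24,82)}
for k,l in pts.items():
    u=proj('side',W(l)); print(k,u); cv2.circle(im,tuple(int(round(x*8)) for x in u),12,(0,0,255),-1,cv2.LINE_AA,3)
cv2.imwrite('pics/sideo.png',cv2.resize(im[240:420,190:420],None,fx=3.3,fy=3.3))
for q in [(536,316),(464,404),(447,392)]:
    print('flange',F(onplane('top',(120+q[0]/2.8,170+q[1]/2.8),70)))
for q in [(502,190),(552,294),(574,288),(528,183)]:
    print('flangeS',F(onplane('side',(190+q[0]/3.3,240+q[1]/3.3),70)))
print('grip end', F(onplane('top',(120+265/2.8,170+182/2.8),199)), 'spray',F(onplane('top',(380,211),140)),'tin',F(onplane('top',(307.5,178),55)),'socket',F(onplane('top',(244.5,351),38)))
E
```

```text
0.8596820739312342 0.9931283004997984 [543.63318042  42.06370647] [[ 655.86272274   89.63189076]
 [ 574.29831569  160.20362123]
 [ 404.99665603  -36.19493347]
 [ 487.16075736 -105.99656045]] [array([109.3, -54. ,  20. ]), array([109.5,  53.9,  20. ]), array([-149.8,   54. ,   20. ]), array([-149. ,  -53.9,   20. ])]
c1 [211.95113311 335.11862129]
c2 [227.59856437 400.99496465]
c3 [401.9459622  347.88368165]
c4 [373.37652327 290.91617459]
grip end [269.52105232 273.32311591]
ck [291.72747132 337.18210742]
ck2 [241.09048912 351.59473735]
flange [-99.2 -27.4  70. ]
flange [-99.3  30.   70. ]
flange [-88.8  30.9  70. ]
flangeS [-83.4 -24.7  70. ]
flangeS [-84.7  33.1  70. ]
flangeS [-94.7  33.3  70. ]
flangeS [-95.7 -24.6  70. ]
grip end [ 25.1  -1.  199. ] spray [-110.3 -158.9  140. ] tin [   3.5 -142.3   55. ] socket [-86.1 112.7  38. ]
```

View pics/sideo.png

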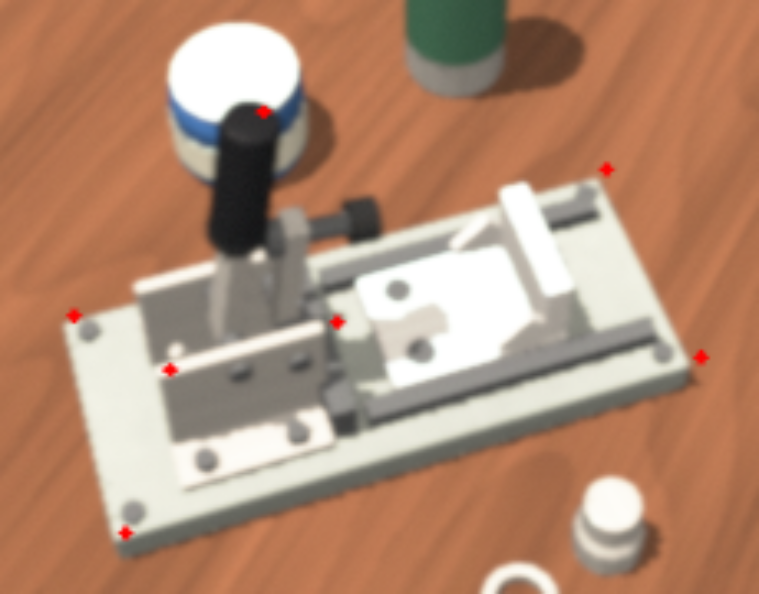

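```bash
cat >> h.py <<'E'
o=o+(W((1.5,1.5,0))[:2]-o)
E
python3 - <<'E'
from h import *
from bench import bot, solve_ik
ori=[np.pi,0,yaw]
print(yaw,o)
for l in [(-138,0,150),(-138,0,42),(-85,0,42),(-20,0,240),(-20,0,166),(120,0,150),(150,0,110)]:
    q=solve_ik(W(l),ori); print(l,W(l).round(),None if q is None else np.round(q,2))
bot.grip(0.0,40)
bot.move_ptp(W((-138,0,150)),ori)
bot.movel(W((-138,0,42)),max_speed=120,threshold=15)
s=bot.get_state();print(s['t'],F(s['tcp_pos']),s['contact_force'],s['opening'])
for n in("side","top"): cv2.imwrite(f"pics/{n}1.png",imaging.capture(n))
E
```

```text
0.8596820739312342 [543.47574533  44.17917668]
(-138, 0, 150) [453. -60. 150.] [-0.29  0.24 -0.55  0.79  0.    1.99]
(-138, 0, 42) [453. -60.  42.] [-0.29  0.39 -0.67  0.51  0.    1.99]
(-85, 0, 42) [488. -20.  42.] [-0.19  0.44 -0.59  0.54  0.    2.09]
(-20, 0, 240) [530.  29. 240.] [-0.08  0.29 -0.23  1.06  0.    2.2 ]
(-20, 0, 166) [530.  29. 166.] [-0.08  0.35 -0.34  0.88  0.    2.2 ]
(120, 0, 150) [622. 135. 150.] [ 0.1   0.54 -0.07  0.96  0.    2.38]
(150, 0, 110) [641. 158. 110.] [ 0.13  0.62 -0.04  0.91  0.    2.41]
3.725 [-137.9   -0.6   42.5] [ 0.25072473 -0.1859439   0.00810538] 0.0009907808857801282
```

View pics/side1.png

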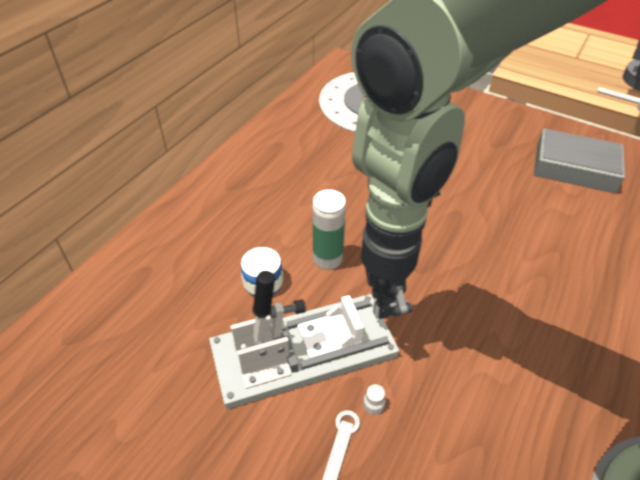

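View pics/top1.png

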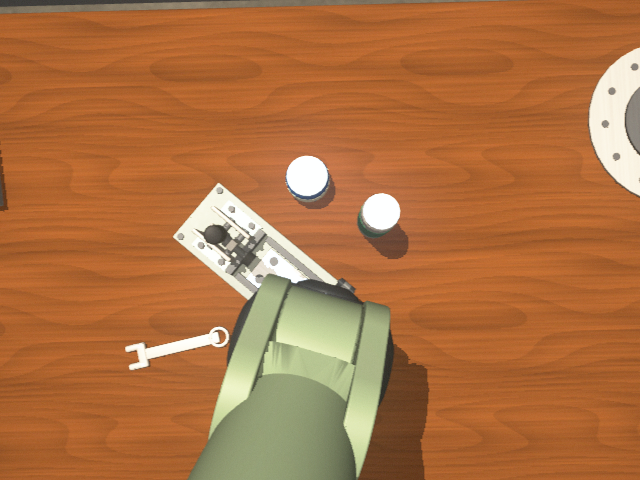

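The side view shows the shut fingertips just behind the flange (about px 390,305) and nothing touching. I'll push now.

Run:
```python
from h import *
from bench import bot
r=bot.movel(W((-113,0,42)),max_speed=60,threshold=12)
s=bot.get_state();print(r,F(s['tcp_pos']),s['contact_force'])
r=bot.movel(W((-75,0,42)),max_speed=20,threshold=12)
s=bot.get_state();print(r,s['t'],F(s['tcp_pos']),s['contact_force'])
for n in("side","top"): cv2.imwrite(f"pics/{n}2.png",imaging.capture(n))
im=cv2.imread('pics/side2.png'); cv2.imwrite('pics/side2z.png',cv2.resize(im[240:420,190:420],None,fx=3.3,fy=3.3,interpolation=cv2.INTER_CUBIC))
```

```text
False [-112.7    0.2   41.9] [ 0.17134061 -0.67912995 -0.99363695]
True 5.6167 [-89.    0.4  41.7] [ 0.09337677  1.00547113 -0.72987068]
```

View pics/side2z.png

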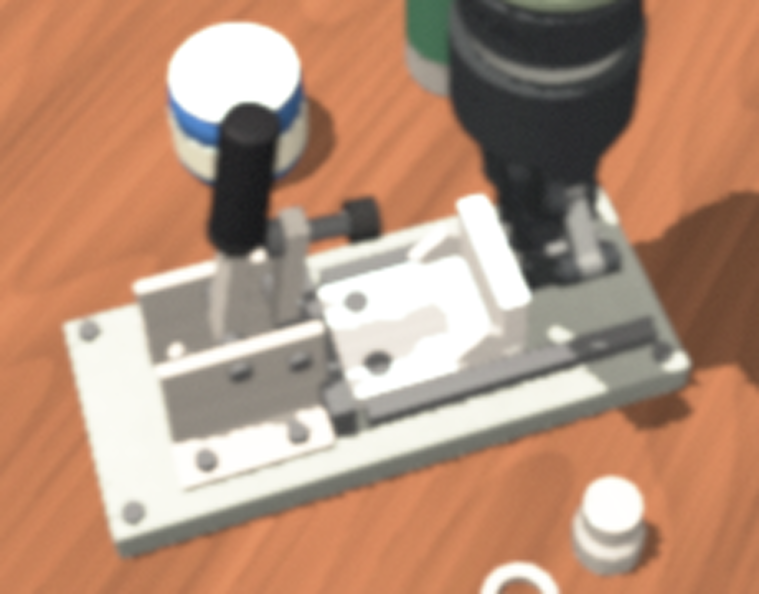

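The bracket has moved up against the stop region (foot front at about zoom px 325,300). I'll push again gently to confirm it is fully home.

Run:
```python
from h import *
from bench import bot
for th in (12,20):
    r=bot.movel(W((-80,0,42)),max_speed=10,threshold=th)
    s=bot.get_state();print(r,s['t'],F(s['tcp_pos']),s['contact_force'])
bot.dwell(0.1)
s=bot.get_state();print(s['t'],F(s['tcp_pos']),s['contact_force'])
bot.movel(W((-120,0,45)),max_speed=80)
bot.movel(W((-120,0,200)),max_speed=200)
cv2.imwrite("pics/side3.png",imaging.capture('side'))
cv2.imwrite("pics/top3.png",imaging.capture('top'))
im=cv2.imread('pics/side3.png'); cv2.imwrite('pics/side3z.png',cv2.resize(im[240:420,190:420],None,fx=3.3,fy=3.3,interpolation=cv2.INTER_CUBIC))
print(bot.get_state()['t'])
```

```text
True 6.2583 [-89.2   1.1  41.2] [ 0.07118277  0.2372276  -0.36031824]
True 6.8917 [-89.6   1.9  40.7] [-0.45020489 -0.09335058  0.4070248 ]
6.9917 [-89.6   2.   40.6] [0.36883332 0.4061688  0.86174833]
8.55
```

View pics/side3z.png

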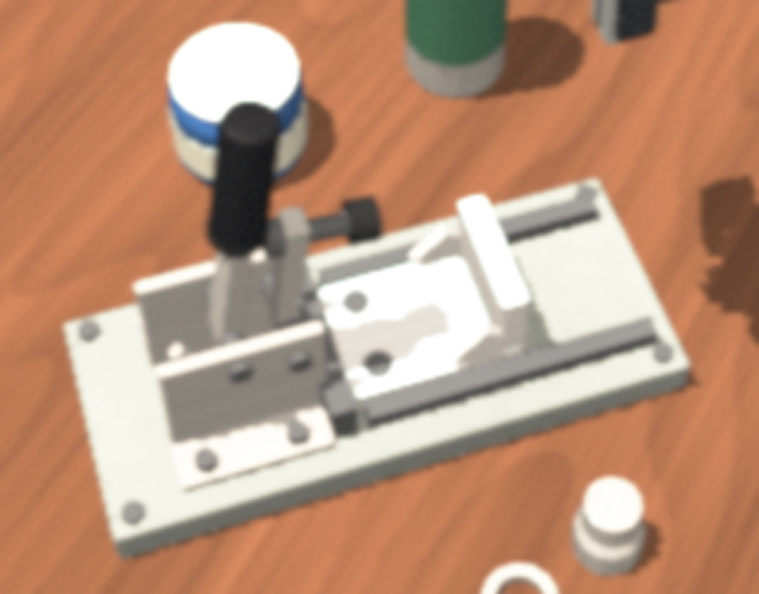

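Repeat pushes with 12 N and 20 N stopped at the same place (-89.x), and the foot edge meets the stop at about zoom px (322,295). The bracket is home, so the handle is next.

Run:
```python
from h import *
from bench import bot
ori=[np.pi,0,yaw]
def tcp(a,rc=100,pen=0):
    u=np.array([np.sin(a),np.cos(a)]); n=np.array([-np.cos(a),np.sin(a)])
    c=np.array([45,70])+rc*u+(12-pen)*n
    return W((c[0]-11,-1,c[1]))
bot.movel(W((-60,-1,215)),max_speed=200)
bot.movel(W((-18,-1,172)),max_speed=120,threshold=15)
s=bot.get_state();print(s['t'],F(s['tcp_pos']),s['contact_force'])
for a in (-0.1,0.1,0.3,0.5,0.7,0.85,1.0,1.1,1.2):
    r=bot.movel(tcp(a,pen=3),max_speed=70,threshold=35)
    s=bot.get_state();print(a,r,round(s['t'],2),F(s['tcp_pos']),s['contact_force'].round(1))
    if r: break
cv2.imwrite("pics/side4.png",imaging.capture('side'))
```

```text
9.6583 [-18.3  -0.8 171.8] [0.32575957 0.51219907 0.02146551]
-0.1 False 10.28 [ 14.6  -1.4 168.8] [-3.7 -4.8  3.4]
0.1 False 10.72 [ 34.2  -1.4 170.5] [-3.3 -5.1  3.7]
0.3 False 11.15 [ 54.8  -1.4 168.6] [-2.7 -4.   4.9]
0.5 False 11.58 [ 74.3  -1.4 162.5] [-1.6 -4.3  5.3]
0.7 False 12.02 [ 91.9  -1.1 152.5] [-0.9 -1.5  3.5]
0.85 False 12.38 [102.9  -0.4 142.2] [-0.6  0.  -0.2]
1.0 False 12.75 [113.3  -0.7 130.8] [0.1 0.4 0.1]
1.1 False 13.04 [119.   -0.7 122.8] [ 0.2 -0.2 -0.3]
1.2 False 13.33 [123.8  -0.7 113.9] [ 0.2 -0.9  0.4]
```

View pics/side4.png

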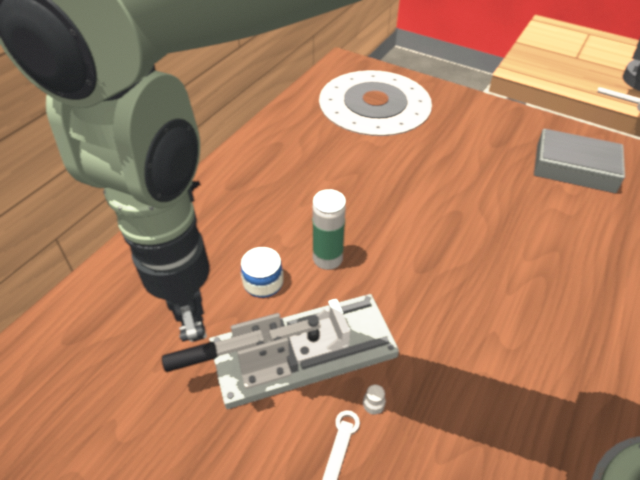

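The handle has snapped over: its grip lies level at about px (190,355), and the pad is on the foot plate at about (312,330). I'll retreat and check.

Run:
```python
from h import *
from bench import bot
bot.movel(W((100,-1,240)),max_speed=180)
bot.move_ptp([300,-330,260],[np.pi,0,0.5])
bot.dwell(0.3)
for n in("side","top"): cv2.imwrite(f"pics/{n}5.png",imaging.capture(n))
s=bot.get_state(); print(s['t'],s['contact_force'])
im=cv2.imread('pics/side5.png'); 
for r in (58,130):
    print(proj('side',W((45+r,0,70))))
cv2.imwrite('pics/side5z.png',cv2.resize(im[240:420,150:420],None,fx=2.9,fy=2.9,interpolation=cv2.INTER_CUBIC))
im=cv2.imread('pics/top5.png'); cv2.imwrite('pics/top5z.png',cv2.resize(im[140:370,120:400],None,fx=2.6,fy=2.6,interpolation=cv2.INTER_CUBIC))
```

```text
16.6167 [0.38168879 0.0540945  0.7797012 ]
[219.01547464 347.84972447]
[165.2122501  362.92756005]
```

View pics/side5z.png

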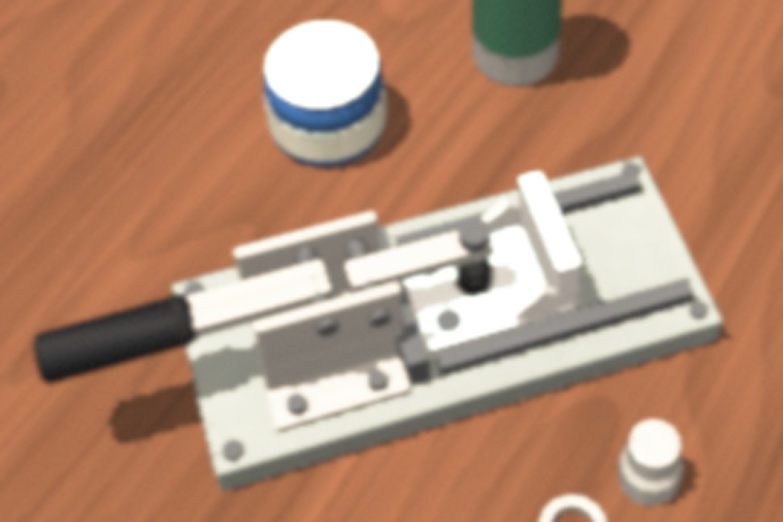

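View pics/top5z.png

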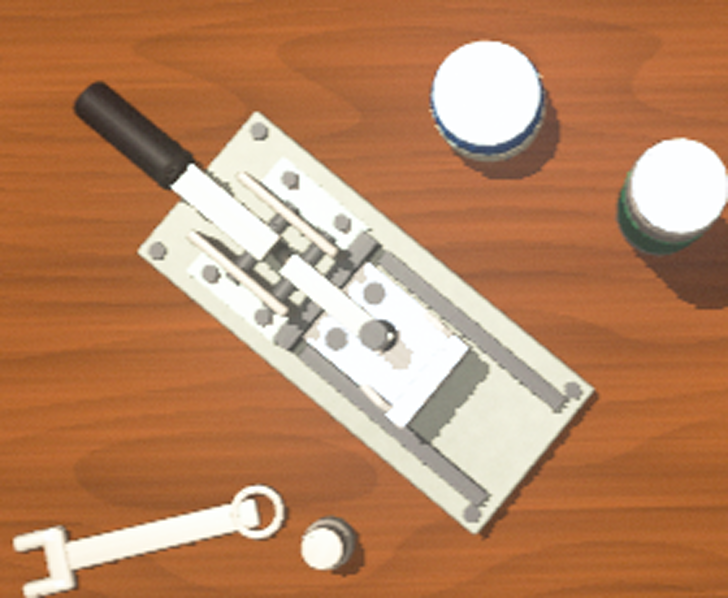

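Run:
```python
from h import *
g=lambda x,y:(120+x/2.6,140+y/2.6)
for q in [(468,348),(404,428)]: print('flange',F(onplane('top',g(*q),70)))
for q in [(371,264),(310,340)]: print('foot front',F(onplane('top',g(*q),32)))
print('stop top front edge',[F(onplane('top',g(*q),42)) for q in [(382,246),(300,348)]], 'grip end',F(onplane('top',g(86,96),70)))
```

```text
flange [-80.  -28.5  70. ]
flange [-80.7  27.4  70. ]
foot front [ -4.1 -29.2  32. ]
foot front [-5.  26.8 32. ]
stop top front edge [array([ -3.6, -41.3,  42. ]), array([-4.9, 32.9, 42. ])] grip end [174.3  -1.2  70. ]
```

```bash
python3 -c "
from bench import bot
bot.sign_off(); print(bot.get_state()['t'])"
```

```text
the job is handed in; nothing more can be done
the job is handed in; nothing more can be done
```

The bracket is home against the stop and the clamp is locked on it. I handed the job in at about 16.6 s, with the arm clear of everything.

- **Bracket:** I pushed it with the shut fingertips on its flange until it stopped. Two more pushes, stopping at 12 N and 20 N, ended within 0.6 mm of the same place. In the last top view the flange's outer face is at fixture x of about -80.3 mm; home is -80.
- **Clamp:** I pushed the handle over with a peak of about 7 N until it snapped down by itself. The last pictures show the handle level and its end at x of about 174 mm (175 expected). The pad is down on the foot plate.
- **Bystanders:** In the last views the tin, spray can, socket and spanner look to be where they stood; I did not measure them again.
- **Disagreements:** The two cameras differed by about 4 mm, so I used a compromise frame and relied on force for contact. The foot's front edge measured -4 to -5 mm instead of 0. The stop's front edge measured the same in that view, so I took the foot as touching it.

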